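# Refill the laundry dosing unit and confirm on its membrane key

## Robot

A 6-joint arm with a two-finger parallel gripper is mounted at the origin on the work surface. World frame = base frame: x ahead of the robot, y to its left, z up, the work surface at z = 0. Lengths are in m, angles in rad, forces in N, time in s.
With the tool pointing down it reaches from about 0.3 to 0.775 m from the base axis. Payload 14.6 kg.
Tool frame: the origin (TCP) lies midway between the tips of the shut fingers; the grasp point (between the pads) lies 19 mm behind it; z points along the fingers, y is the line along which they close (so a half turn about z gives the same grasp; the last joint's range is limited). The gripper opens to 94 mm and grips with 3 to 60 N. Pads are 16 mm wide; open, the fingers measure 119 mm over their backs; the gripper's body (75 mm by 177 mm) begins 78 mm behind the grasp point.
Start: joints at [-1.252, 0.3, 1.521, -0, 1.321, -0.067], TCP at [0.207, -0.51, 0.177] pointing down, gripper open.
Joint ranges: [-3.03, 3.03], [-0.79, 2.21], [0.23, 2.52], [-1.04, 4.18], [0, 3.07], [-2.55, 2.55]. Speed limits (rad/s): [2.22, 2.22, 2.57, 3.14, 3.14, 3.14].

## Interface

Orientations are given as [roll, pitch, yaw] about the fixed x, y, z axes, in that order (R = Rz(yaw) Ry(pitch) Rx(roll)).
In Python, from station import * gives the robot as it stands.
- The arm moves only by the tool send_rows, never from a script. Its argument "targets" is a list of rows, each an object of numbers: "x", "y", "z": the shift along the world's x, y, z in units of 0.2 m (1.0 is 0.2 m); "spin": the turn about the world's z in units of pi/2 rad (1.0 is pi/2 rad); "claw": the finger opening in mm, from 0 to 94. A call has 1 to 20 rows; each row shifts and turns the commanded pose from where the row before left it; what a row does not reach is not made up. A row lasts 1/10 s, in which the tool goes at most 50 mm and 8.59 degrees, less where a joint would pass 70% of its speed; a pose out of reach is approached as far as the arm can. A call with a number of a shift or a turn outside -1 to 1 is refused whole. A call with a gripper value outside its range is refused whole. The fingers move at their own pace and stop on an object; "force" is the grip in N (left out, the last holds). Time passes only in rows, so rows that do not move let the fingers close. It gives the time, the measured TCP pose, the force, the opening and the grip force at its end, in the units of the state.
- get_obs(): the state, without advancing time (a new reading comes with each control period).
- camera(name): name is "side" or "top"; returns the picture (400x640x3 uint8, blue, green, red); there is no depth.
- camera_model(name): a dict with "fovy" (degrees; the focal length in pixels is half the picture's height over the tangent of half this angle, whatever the lens; pixels are square), "cx", "cy" (the principal point, pixels), "T" (4x4, takes a point from camera to world coordinates). Camera axes: x right, y down, z forward; pixel columns grow to the right and rows downward; lengths in m; the calibration is good to about 2 mm. A picture is of the moment at which its call begins. camera_model takes no time and is no camera call.
- hand_in(): hands the job in; it is judged then, once.
The state is a dict: "time_s": time; "qpos": joint angles; "joint_vel": joint speeds; "tau": joint torques, N m; "ee_pos": TCP position; "eef_rot": TCP orientation; "force": force on the tool from outside, world axes, zero at the start; "moment": the same for the moment, N m; "grip_width": finger opening in m; "grip_force": force on a finger pad.
Only numpy, scipy, OpenCV 4.12 (cv2) and the standard library are available. Lean on these libraries where they do the work, as an engineer would, in place of code of your own. Each camera call takes 0.05 s, during which the arm holds its last target. There are 200 camera calls.

## Task

Refill the laundry dosing unit: deal the three detergent bars from the black mat flat into its two trays, one at a time and each to the tray that then holds fewer, until each tray holds two; leave the bar that is already in a tray there. Then confirm by pressing the large round membrane key with the fingertips, firmly for about half a second, as it hardly moves and a light touch does not register, but without leaning hard on it, and let go. Do not press the round key before both trays are filled, do not press the square keys, and leave the other things on the worktop as they stand.

Things in the scene. Friction and masses are not known exactly. Their poses are not given: they have to be found in the camera images.
- bar_1_center (a point): cream detergent bar with a paper band, 50 (its x) x 32 (its y) x 30 mm high, about 75 g, lying flat; this point is its centre, 15 mm above its underside; z up. Starts on the mat.
- bar_2_center (a point): cream detergent bar with a paper band, 50 (its x) x 32 (its y) x 30 mm high, about 75 g, lying flat; this point is its centre, 15 mm above its underside; z up. Starts on the mat.
- bar_3_center (a point): cream detergent bar with a paper band, 50 (its x) x 32 (its y) x 30 mm high, about 75 g, lying flat; this point is its centre, 15 mm above its underside; z up. Starts on the mat.
- bar_4_center (a point): cream detergent bar with a paper band, 50 (its x) x 32 (its y) x 30 mm high, about 75 g, lying flat; this point is its centre, 15 mm above its underside; z up. Already lies in tray_a, in its half nearer the robot; it stays in that tray.
- tray_a: fixed grey open tray, outside 160 (x) x 122 (y) x 16 mm, walls 5 mm, inner floor 5 mm above its origin, which is the centre of its underside; z up, x away from the robot towards the console, y left. Two bars fit end to end along x, centres 36 mm before and behind its middle. The trays stand side by side. Holds one bar at the start; it may be the left or the right tray.
- tray_b: fixed grey open tray, outside 160 (x) x 122 (y) x 16 mm, walls 5 mm, inner floor 5 mm above its origin, which is the centre of its underside; z up, x away from the robot towards the console, y left. Two bars fit end to end along x, centres 36 mm before and behind its middle. The trays stand side by side. Empty at the start.
- round_key: round white membrane key, 36 mm across, on the level panel of the white console (100 x 270, 50 mm high) behind the trays. Origin: centre of its top, 53 mm above the table, 3 above the panel; z up. Pressed straight down it yields only 1.8 mm: spring 2 N at first, 7 N at the stop. It registers when the fingertips push over 4 N for 0.25 s; over 40 N breaks it
- square_key_a: square white key, 20 mm, rigid, on the same panel, its centre 80 mm from the round key's in -y and 20 mm nearer the robot; not to be pressed. Origin: centre of its top face, 53 mm above the table
- square_key_b: square white key, 20 mm, rigid, 44 mm farther in -y than square_key_a; not to be pressed. Origin: centre of its top face, 53 mm above the table
- mat: black rubber mat fixed on the table, 250 (x) x 220 (y) x 4 mm; three bars lie on it. It lies to the left or the right of the dosing unit. Origin: centre of its underside
- spray: spray bottle with black trigger head, 72 mm across, 190 mm high, upright beside the work. A bystander: leave it alone. Origin: centre of its underside
- can: drinks can, 66 mm across, 122 mm high, upright beyond the console. A bystander: leave it alone. Origin: centre of its underside
- tub: white tub with a lid, 84 mm across, 85 mm high, upright beside the work. A bystander: leave it alone. Origin: centre of its underside
- brush: hand brush lying beyond the work. A bystander: leave it alone. Origin: centre of its underside

How it is judged:
On the way, in this order (a step that is already met when the one before it is completed fails the run):
1. the first bar goes to the empty tray: one bar in each tray, bar_4 still in tray_a (horizontal distance between bar_4_center and tray_a below 0.068 m and ((horizontal distance between bar_1_center and tray_b below 0.068 m and height (world z) of bar_1_center below 0.027 m) or (horizontal distance between bar_2_center and tray_b below 0.068 m and height (world z) of bar_2_center below 0.027 m) or (horizontal distance between bar_3_center and tray_b below 0.068 m and height (world z) of bar_3_center below 0.027 m)) and horizontal distance between each of bar_1_center, bar_2_center, bar_3_center and tray_a above 0.068 m), for 0.2 s.
2. each tray holds two bars lying on its floor (horizontal distance between bar_4_center and tray_a below 0.068 m and ((horizontal distance between bar_1_center and tray_a below 0.068 m and horizontal distance between each of bar_2_center, bar_3_center and tray_b below 0.068 m) or (horizontal distance between each of bar_1_center, bar_3_center and tray_b below 0.068 m and horizontal distance between bar_2_center and tray_a below 0.068 m) or (horizontal distance between each of bar_1_center, bar_2_center and tray_b below 0.068 m and horizontal distance between bar_3_center and tray_a below 0.068 m)) and height (world z) of each of bar_1_center, bar_2_center, bar_3_center, bar_4_center below 0.027 m), for 0.2 s.
3. with both trays filled, the fingertips press the round key with more than 4 N for 0.25 s (all of step 2 and contact force between the fingers and round_key above 4 N), for 0.25 s.
At the end, for the whole second after the job is handed in: tray_a holds bar_4 and one more bar, tray_b the other two: each bar's centre within 68 mm of the tray's middle seen from above and under 27 mm above the table (flat on the tray's floor it is 22 mm), at rest; the round key has been pressed and is let go (all of step 2 and contact force between the fingers and round_key below 0.3 N and linear speed of each of bar_1, bar_2, bar_3, bar_4 below 0.02 m/s); the robot touches nothing.
It fails at once if the round key is pushed with more than 2 N before both trays hold two bars (not (horizontal distance between bar_4_center and tray_a below 0.068 m and ((horizontal distance between bar_1_center and tray_a below 0.068 m and horizontal distance between each of bar_2_center, bar_3_center and tray_b below 0.068 m) or (horizontal distance between each of bar_1_center, bar_3_center and tray_b below 0.068 m and horizontal distance between bar_2_center and tray_a below 0.068 m) or (horizontal distance between each of bar_1_center, bar_2_center and tray_b below 0.068 m and horizontal distance between bar_3_center and tray_a below 0.068 m)) and height (world z) of each of bar_1_center, bar_2_center, bar_3_center, bar_4_center below 0.027 m) and contact force between anything else and round_key above 2 N).
It fails at once if the round key is pushed with more than 40 N (contact force between anything else and round_key above 40 N).
It fails at once if a square key is pushed with more than 2 N (contact force between anything else and square_key_a above 2 N or contact force between anything else and square_key_b above 2 N).
It fails at once if a bystander (spray bottle, can, tub, brush) is moved more than 30 mm (distance of any of spray, can, tub, brush from where it was at the start of the episode above 0.03 m).
It also fails if it takes over 70 s, if anything falls off the work surface, if the arm or the gripper's body presses on something with over 40 N, if the wrist force passes 120 N, or if a joint passes its speed limit or range.

## Working session

There is one attempt and no reset: what is moved stays moved. The work goes in short steps, Python scripts to look and compute and a tool call to move; the robot and the scene stay as the last step left them, time stands still between calls to the robot, and variables do not carry over. Pictures are saved under pics/ and viewed, at most 10 in all, crops included, and the job is handed in when it is done.

Besides the shell and the picture viewer there is one more tool, called after "Request:" as name(argument=value, ...), one argument or row to a line, values as JSON. send_rows: Moves the arm, as the interface text tells. Its arguments: {"type":"object","properties":{"targets":{"type":"array"},"force":{"type":"number"}},"required":["targets"]}

```bash
mkdir -p pics; ls
python3 - <<'E'
from station import *
import cv2
for n in ("top","side"):
    cv2.imwrite(f"pics/{n}0.png",camera(n)); m=camera_model(n); print(n,m["fovy"],m["cx"],m["cy"],m["T"])
o=get_obs();print(o["time_s"],o["ee_pos"],o["eef_rot"],o["grip_width"])
E
```

```text
pics
top 51.493098024720325 315.6443895431985 203.17897091489732 [[ 0.01261179 -0.99821554  0.05836675  0.53757719]
 [-0.99985043 -0.01328027 -0.01107938  0.00678334]
 [ 0.01183474 -0.05821828 -0.99823373  1.33479666]
 [ 0.          0.          0.          1.        ]]
side 49.812957103658434 312.46763912024505 198.10280426669317 [[ 0.99617257 -0.05746112  0.06586675  0.53591705]
 [-0.08733028 -0.62245786  0.77776579 -1.06269086]
 [-0.00369202 -0.78054111 -0.62509355  0.8976816 ]
 [ 0.          0.          0.          1.        ]]
0.1 [ 0.20686675 -0.50930732  0.17634233] [-3.14052123e+00 -6.85475084e-05  3.85801363e-01] 0.09372149737043887
```

View pics/top0.png

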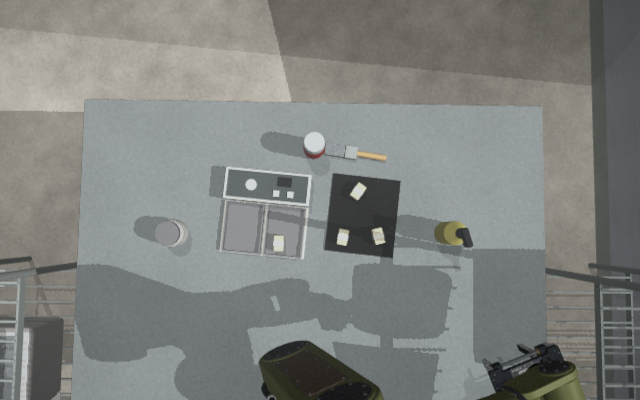

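View pics/side0.png

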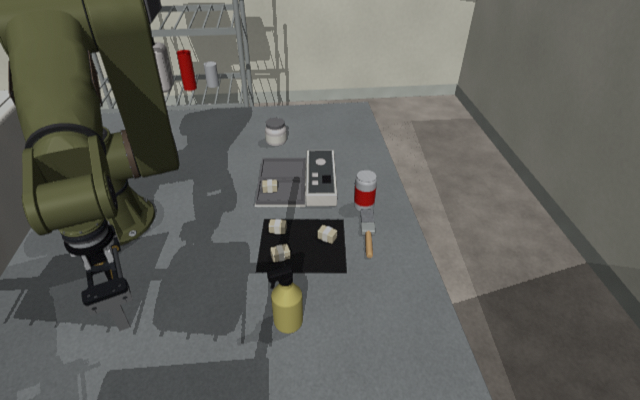

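The top view shows the mat on the right (-y) at px 325–400 × 175–257, with bars at about (358,190), (343,237) and (378,236). Tray_a is the right tray, with bar_4 at (279,243). The round key is at (251,185) and the square keys are at (277,194) and (290,195). The spray is at (455,235), the tub at (172,233) and the can at (314,145).

```bash
cat > h.py <<'E'
from station import *
import cv2, numpy as np
def ray(n,u,v):
    m=camera_model(n); f=200/np.tan(np.radians(m["fovy"])/2); T=np.array(m["T"])
    return T[:3,3], T[:3,:3]@np.array([(u-m["cx"])/f,(v-m["cy"])/f,1])
def hit(n,u,v,z):
    o,d=ray(n,u,v); return (o+d*(z-o[2])/d[2])
def bars(img,z,roi,lo=150):
    """bright cream blobs of the top picture -> centre x,y, yaw of the long side, sizes in mm"""
    u0,v0,u1,v1=roi; k=6
    c=cv2.resize(img[v0:v1,u0:u1],None,fx=k,fy=k,interpolation=cv2.INTER_CUBIC)
    m=(c.min(2)>lo).astype(np.uint8)*255
    m=cv2.morphologyEx(m,cv2.MORPH_CLOSE,np.ones((13,13)))
    out=[]
    for q in cv2.findContours(m,cv2.RETR_EXTERNAL,cv2.CHAIN_APPROX_NONE)[0]:
        if cv2.contourArea(q)<60*k*k: continue
        p=(q[:,0]+.5)/k-.5+[u0,v0]
        w=np.array([hit("top",*a,z)[:2] for a in p],np.float32)*1000
        r=cv2.boxPoints(cv2.minAreaRect(w)); a,b=r[1]-r[0],r[2]-r[1]
        if np.hypot(*a)<np.hypot(*b): a,b=b,a
        out.append((p.mean(0).round(1),r.mean(0).round(1),round(float(np.degrees(np.arctan2(a[1],a[0]))+90)%180-90,1),np.hypot(*a).round(0),np.hypot(*b).round(0)))
    return out
E
python3 - <<'E'
from h import *
t=cv2.imread("pics/top0.png");s=cv2.imread("pics/side0.png")
for lo in (100,130,):
  for r in bars(t,.034,(328,178,398,254),lo):print(lo,r)
print("b4",bars(t,.035,(268,228,302,254),175))
for n,u,v in (("rk",251,185),("sa",277,194),("sb",290,195)): print(n,hit("top",u,v,.053).round(4))
a=cv2.resize(t[160:264,210:310],None,fx=5,fy=5,interpolation=cv2.INTER_CUBIC)
b=cv2.resize(t[170:260,320:405],None,fx=5,fy=5,interpolation=cv2.INTER_CUBIC)
h=max(a.shape[0],b.shape[0]);pad=lambda i:cv2.copyMakeBorder(i,0,h-i.shape[0],0,0,cv2.BORDER_CONSTANT)
x=np.hstack([pad(a),pad(b)]);x=cv2.resize(x,None,fx=.8,fy=.8);print(x.shape);cv2.imwrite("pics/c1.png",x)
E
```

```text
100 (array([342.4, 236.9]), array([509.1, -93. ], dtype=float32), -11.4, np.float32(51.0), np.float32(36.0))
100 (array([378.2, 235.7]), array([ 514.2, -204.6], dtype=float32), 15.1, np.float32(52.0), np.float32(36.0))
100 (array([396.3, 233. ]), array([ 526.9, -258. ], dtype=float32), 0.1, np.float32(135.0), np.float32(15.0))
100 (array([357.9, 190.8]), array([ 654.8, -140.5], dtype=float32), -34.9, np.float32(52.0), np.float32(36.0))
100 (array([328.7, 194.4]), array([639.1, -51.5], dtype=float32), 0.6, np.float32(112.0), np.float32(13.0))
130 (array([342.4, 237. ]), array([508.7, -92.7], dtype=float32), -10.9, np.float32(48.0), np.float32(34.0))
130 (array([378.2, 235.7]), array([ 514.1, -204.9], dtype=float32), 15.1, np.float32(50.0), np.float32(33.0))
130 (array([357.9, 190.8]), array([ 654.9, -140.4], dtype=float32), -35.4, np.float32(50.0), np.float32(34.0))
b4 [(array([278.2, 243. ]), array([487.1, 108.2], dtype=float32), 1.0, np.float32(47.0), np.float32(33.0))]
rk [0.6663 0.1936 0.053 ]
sa [0.6394 0.1126 0.053 ]
sb [0.6368 0.0723 0.053 ]
(416, 740, 3)
```

View pics/c1.png

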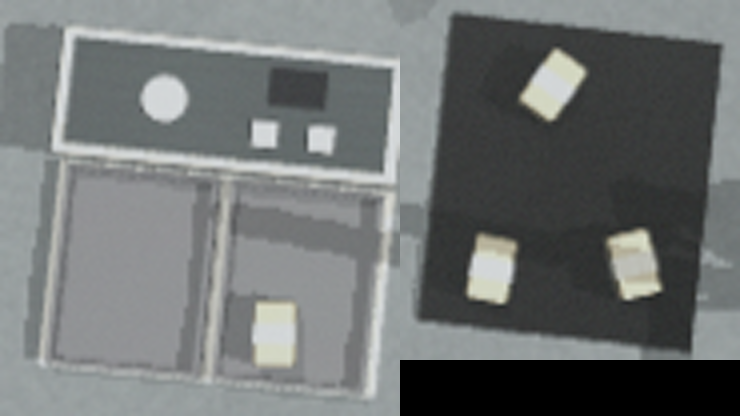

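The crop shows the console and trays turned a few degrees clockwise as seen from above. The rim corners in full-picture px are (220.5,251), (225.5,200), (303.5,258.7) and (308,207.5). All three mat bars are clearly outlined.

Run:
```python
from h import *
P=[hit("top",*p,.016)[:2] for p in ((220.5,251.2),(225.5,200),(303.5,258.7),(308,207.5))]
print(np.round(P,4)); nl,fl,nr,fr=P
print("len",np.linalg.norm(fl-nl),np.linalg.norm(fr-nr),"wid",np.linalg.norm(nl-nr),np.linalg.norm(fl-fr))
c=(nl+fl+nr+fr)/4; x=(fl+fr-nl-nr);y=(nl+fl-nr-fr)
print("c",c,"yaw x",np.degrees(np.arctan2(x[1],x[0])),"yaw y",np.degrees(np.arctan2(y[1],y[0]))-90)
y/=np.linalg.norm(y);x=np.array([y[1],-y[0]])
for n,k in (("b",61),("a",-61)):
  for s in (-36,36): print(n,s,(c+(y*k+x*s)/1000).round(4))
for n,u,v in (("rk",320,162),):print("side",hit("side",u,v,.053))
for n,u,v in (("b1",280,222),("b2",280,249),("b3",328,230)):print("side",hit("side",u,v,.034))
for n,u,v in (("can",314,143),): print(hit("top",u,v,.122)); 
print("spray",hit("top",455,235,.12),"tub",hit("top",168,233,.085))
t=cv2.imread("pics/top0.png");r=t[165:200,230:270];m=(r.min(2)>180).astype(np.uint8)
n,_,st,ce=cv2.connectedComponentsWithStats(m)
for i in range(1,n):
  if st[i,4]>40: print(st[i],ce[i]+[230,165],hit("top",*(ce[i]+[230,165]),.053))
```

```text
[[0.4589 0.2905]
 [0.621  0.2788]
 [0.4385 0.0283]
 [0.6006 0.0163]]
len 0.1625127799871334 0.16258041580123897 wid 0.2629750788078889 0.2633185986937719
c [0.52973418 0.15348054] yaw x -4.172146713038409 yaw y -4.452999507659555
b -36 [0.4986 0.2171]
b 36 [0.5704 0.2115]
a -36 [0.4891 0.0955]
a 36 [0.5609 0.0899]
side [0.66887115 0.18744091 0.053     ]
side [ 0.51987472 -0.09340184  0.034     ]
side [ 0.51663092 -0.20653729  0.034     ]
side [ 0.65924731 -0.1414827   0.034     ]
[7.86512016e-01 4.27138699e-04 1.22000000e-01]
spray [ 0.52056079 -0.41660604  0.12      ] tub [0.51534864 0.43379778 0.085     ]
[ 0  2 40  6 76] [249.28947368 169.52631579] [0.71444769 0.19991346 0.053     ]
[16 14 11 11 94] [250.70212766 184.29787234] [0.66844998 0.19453498 0.053     ]
[ 0 31 31  4 55] [242.6 198.2] [0.62493919 0.21860239 0.053     ]
```

Request:
send_rows(
  targets=[
    {"y": 0.2,"claw": 94},
    {"y": 0.2,"spin": -0.04},
    {"x": 0.17,"y": 0.125,"spin": -0.04},
    {"x": 0.17,"y": 0.125},
    {"x": 0.17,"y": 0.125},
    {"x": 0.17,"y": 0.125},
    {"x": 0.17,"y": 0.125},
    {"x": 0.17,"y": 0.125},
    {"x": 0.17,"y": 0.125},
    {"x": 0.17,"y": 0.125,"z": -0.12},
    {"x": 0.17,"y": 0.12,"z": -0.12},
    {"z": -0.12},
    {"z": -0.12},
    {},
    {},
  ],
  force=20,
)

```text
schema error: expected keys x, y, z, spin, claw
```

Request:
send_rows(
  targets=[
    {"x": 0,"y": 0.2,"z": 0,"spin": 0,"claw": 94},
    {"x": 0,"y": 0.2,"z": 0,"spin": -0.04,"claw": 94},
    {"x": 0.17,"y": 0.125,"z": 0,"spin": -0.04,"claw": 94},
    {"x": 0.17,"y": 0.125,"z": 0,"spin": 0,"claw": 94},
    {"x": 0.17,"y": 0.125,"z": 0,"spin": 0,"claw": 94},
    {"x": 0.17,"y": 0.125,"z": 0,"spin": 0,"claw": 94},
    {"x": 0.17,"y": 0.125,"z": 0,"spin": 0,"claw": 94},
    {"x": 0.17,"y": 0.125,"z": 0,"spin": 0,"claw": 94},
    {"x": 0.17,"y": 0.125,"z": 0,"spin": 0,"claw": 94},
    {"x": 0.17,"y": 0.125,"z": -0.12,"spin": 0,"claw": 94},
    {"x": 0.17,"y": 0.12,"z": -0.12,"spin": 0,"claw": 94},
    {"x": 0,"y": 0,"z": -0.12,"spin": 0,"claw": 94},
    {"x": 0,"y": 0,"z": -0.12,"spin": 0,"claw": 94},
    {"x": 0,"y": 0,"z": 0,"spin": 0,"claw": 94},
  ],
  force=20,
)

```text
time_s: 1.5
ee_pos: [0.5114, -0.2045, 0.0777]
eef_rot: [-3.138, 0.004, 0.261]
force: [0.3, -0.3, 0.9]
grip_width: 0.0938
grip_force: 0.0
```

Run:
```python
from h import *
i=camera("side")[180:300,230:370]; cv2.imwrite("pics/s1.png",cv2.resize(i,None,fx=4,fy=4,interpolation=cv2.INTER_CUBIC))
```

```text
(no output)
```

View pics/s1.png

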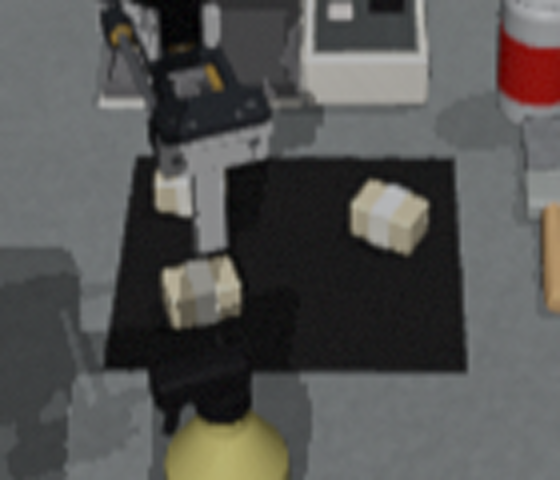

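The near finger, tip at crop px (212,245), stands over bar_2 at (200,290) and lines up with it. I'll lower and grip.

Request:
send_rows(
  targets=[
    {"x": 0.01,"y": 0,"z": -0.12,"spin": 0,"claw": 94},
    {"x": 0,"y": 0,"z": -0.12,"spin": 0,"claw": 94},
    {"x": 0,"y": 0,"z": -0.1,"spin": 0,"claw": 94},
    {"x": 0,"y": 0,"z": 0,"spin": 0,"claw": 94},
    {"x": 0,"y": 0,"z": 0,"spin": 0,"claw": 20},
    {"x": 0,"y": 0,"z": 0,"spin": 0,"claw": 20},
    {"x": 0,"y": 0,"z": 0,"spin": 0,"claw": 20},
    {"x": 0,"y": 0,"z": 0,"spin": 0,"claw": 20},
    {"x": 0,"y": 0,"z": 0,"spin": 0,"claw": 20},
    {"x": 0,"y": 0,"z": 0,"spin": 0,"claw": 20},
    {"x": 0,"y": 0,"z": 0,"spin": 0,"claw": 20},
    {"x": 0,"y": 0,"z": 0,"spin": 0,"claw": 20},
  ],
  force=20,
)

```text
time_s: 2.75
ee_pos: [0.515, -0.2056, 0.0128]
eef_rot: [-3.142, 0.0, 0.26]
force: [0.2, -0.2, 0.5]
grip_width: 0.0336
grip_force: 0.0
```

Request:
send_rows(
  targets=[
    {"x": 0,"y": 0,"z": -0.015,"spin": 0,"claw": 20},
    {"x": 0,"y": 0,"z": 0,"spin": 0,"claw": 20},
    {"x": 0,"y": 0,"z": 0,"spin": 0,"claw": 20},
    {"x": 0,"y": 0,"z": 0,"spin": 0,"claw": 20},
  ],
  force=20,
)

```text
time_s: 3.15
ee_pos: [0.515, -0.2056, 0.0098]
eef_rot: [-3.142, 0.0, 0.26]
force: [-0.4, 0.3, 0.4]
grip_width: 0.0203
grip_force: 0.0
```

Run:
```python
from h import *
i=camera("side")[180:300,230:370]; j=camera("top")[170:260,320:405]
r=lambda a:cv2.resize(a,(400,420),interpolation=cv2.INTER_CUBIC)
cv2.imwrite("pics/s2.png",np.hstack([r(i),r(j)]))
```

```text
(no output)
```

View pics/s2.png

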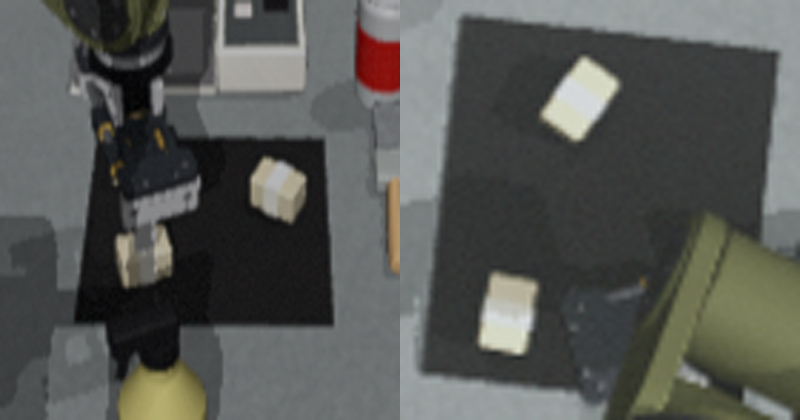

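Run:
```python
from h import *
o=get_obs();print(o["ee_pos"],o["grip_width"],o["grip_force"],o["force"])
def pr(n,p):
    m=camera_model(n);f=200/np.tan(np.radians(m["fovy"])/2);q=np.linalg.inv(m["T"])@np.r_[p,1]
    return (f*q[0]/q[2]+m["cx"],f*q[1]/q[2]+m["cy"])
for z in (.0098,.034,.1):
  p=np.array(o["ee_pos"]);p[2]=z; print(z,pr("side",p),pr("top",p))
i=camera("side")[225:270,250:310]
cv2.imwrite("pics/s3.png",cv2.resize(i,None,fx=12,fy=12,interpolation=cv2.INTER_CUBIC))
```

```text
[ 0.51498388 -0.20558382  0.00987958] 0.02022196682089732 0.0 [ 1.03738112 -0.01776426 -0.13034361]
0.0098 (np.float64(279.8423253450636), np.float64(254.83414982107362)) (np.float64(377.1661266035312), np.float64(235.29565424366592))
0.034 (np.float64(279.40086597579443), np.float64(248.79496243825554)) (np.float64(378.4011612572007), np.float64(235.44307476465298))
0.1 (np.float64(278.13855958347506), np.float64(231.5265446213084)) (np.float64(382.0152787307692), np.float64(235.87447568063453))
```

View pics/s3.png

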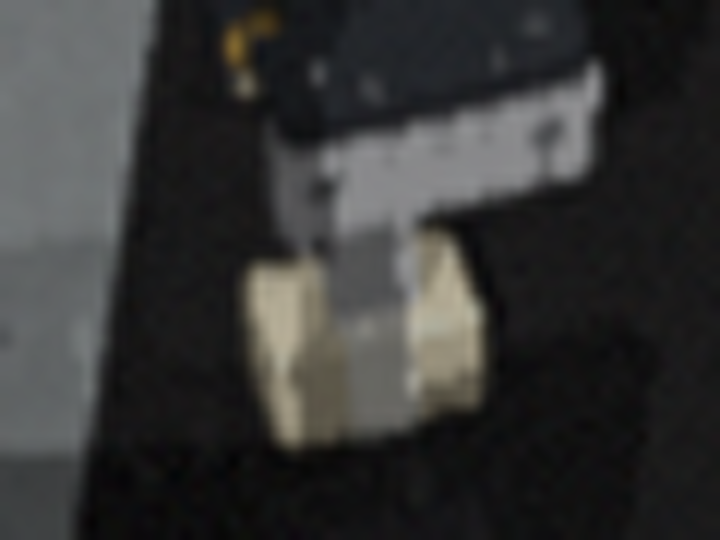

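The side crop shows the near finger (px 330–410) in front of the bar's near face, so the bar is between the fingers. I'll close further.

Request:
send_rows(
  targets=[
    {"x": 0,"y": 0,"z": 0,"spin": 0,"claw": 0},
    {"x": 0,"y": 0,"z": 0,"spin": 0,"claw": 0},
    {"x": 0,"y": 0,"z": 0,"spin": 0,"claw": 0},
    {"x": 0,"y": 0,"z": 0,"spin": 0,"claw": 0},
  ],
  force=20,
)

```text
time_s: 3.7
ee_pos: [0.5149, -0.2056, 0.0098]
eef_rot: [-3.142, 0.0, 0.26]
force: [0.6, -0.1, -0.6]
grip_width: 0.0007
grip_force: 0.0
```

```bash
cat >> h.py <<'E'
def pr(n,p):
    m=camera_model(n);f=200/np.tan(np.radians(m["fovy"])/2);q=np.linalg.inv(m["T"])@np.r_[p,1]
    return np.round((f*q[0]/q[2]+m["cx"],f*q[1]/q[2]+m["cy"]),1)
E
python3 - <<'E'
from h import *
print("first: expect 283,241.2:",pr("side",[.523,-.25,.0777]),pr("side",[.523,-.25,.107]))
print("bar corners", [pr("side",[.5142,-.205,z]) for z in (.004,.034)])
c,s=np.cos(.26),np.sin(.26)
for a in (-25,25):
  for b in (-16,16):
    x,y=.5142+(a*c-b*s)/1e3,-.205+(a*s+b*c)/1e3
    print(a,b,[pr("side",[x,y,z])-[250,225] for z in (.004,.034)])
i=camera("side")[225:270,250:310]
cv2.imwrite("pics/s4.png",cv2.resize(i,None,fx=12,fy=12,interpolation=cv2.INTER_CUBIC))
E
```

```text
first: expect 283,241.2: [282.  248.9] [281.5 241. ]
bar corners [array([279.7, 256.1]), array([279.1, 248.7])]
-25 -16 [array([22.7, 37.3]), array([22. , 29.8])]
-25 16 [array([19.7, 29.5]), array([19., 22.])]
25 -16 [array([39.8, 32.8]), array([39.4, 25.3])]
25 16 [array([36.4, 25.1]), array([36. , 17.7])]
```

View pics/s4.png

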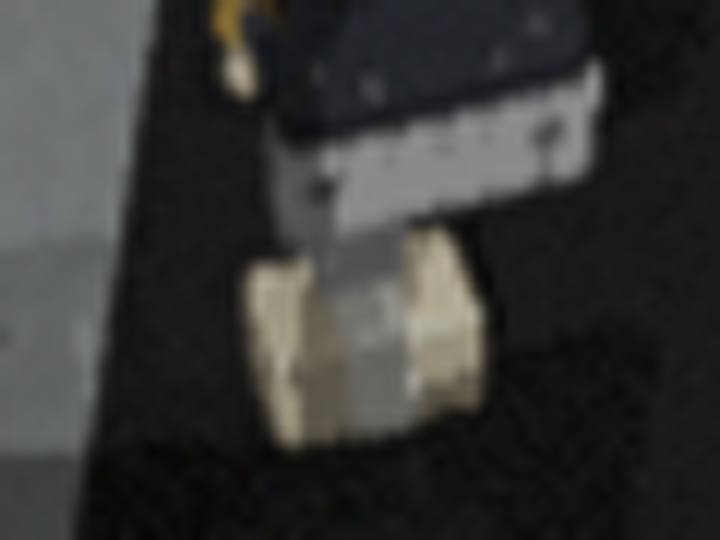

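The crop shows the fully closed fingers ending on the bar's top, at about px (281,249), with the bar unmoved. So the tips really stand about 25 mm higher than the reported TCP z. Nothing was touched. I'll open, go 24 mm lower and grip again.

Request:
send_rows(
  targets=[
    {"x": 0,"y": 0,"z": 0,"spin": 0,"claw": 80},
    {"x": 0,"y": 0,"z": 0,"spin": 0,"claw": 80},
    {"x": 0,"y": 0,"z": 0,"spin": 0,"claw": 80},
    {"x": 0,"y": 0,"z": 0,"spin": 0,"claw": 80},
    {"x": 0,"y": 0,"z": 0,"spin": 0,"claw": 80},
    {"x": 0,"y": 0,"z": 0,"spin": 0,"claw": 80},
    {"x": 0,"y": 0,"z": 0,"spin": 0,"claw": 80},
    {"x": 0,"y": 0,"z": 0,"spin": 0,"claw": 80},
    {"x": 0,"y": 0,"z": -0.04,"spin": 0,"claw": 80},
    {"x": 0,"y": 0,"z": -0.04,"spin": 0,"claw": 80},
    {"x": 0,"y": 0,"z": 0,"spin": 0,"claw": 80},
    {"x": 0,"y": 0,"z": 0,"spin": 0,"claw": 80},
  ],
)

```text
time_s: 4.95
ee_pos: [0.5147, -0.2055, -0.0066]
eef_rot: [-3.141, 0.001, 0.26]
force: [1.3, -0.6, 1.4]
grip_width: 0.0801
grip_force: 0.0
```

Request:
send_rows(
  targets=[
    {"x": 0,"y": 0,"z": -0.02,"spin": 0,"claw": 80},
    {"x": 0,"y": 0,"z": -0.02,"spin": 0,"claw": 80},
    {"x": 0,"y": 0,"z": 0,"spin": 0,"claw": 80},
  ],
)

```text
time_s: 5.25
ee_pos: [0.5147, -0.2054, -0.0147]
eef_rot: [-3.141, 0.001, 0.26]
force: [0.1, -0.2, -0.6]
grip_width: 0.0803
grip_force: 0.0
```

Request:
send_rows(
  targets=[
    {"x": 0,"y": 0,"z": 0,"spin": 0,"claw": 15},
    {"x": 0,"y": 0,"z": 0,"spin": 0,"claw": 15},
    {"x": 0,"y": 0,"z": 0,"spin": 0,"claw": 15},
    {"x": 0,"y": 0,"z": 0,"spin": 0,"claw": 15},
    {"x": 0,"y": 0,"z": 0,"spin": 0,"claw": 15},
    {"x": 0,"y": 0,"z": 0,"spin": 0,"claw": 15},
    {"x": 0,"y": 0,"z": 0,"spin": 0,"claw": 15},
    {"x": 0,"y": 0,"z": 0,"spin": 0,"claw": 15},
  ],
)

```text
time_s: 6.05
ee_pos: [0.5149, -0.2056, -0.0141]
eef_rot: [-3.142, 0.0, 0.26]
force: [0.4, 0.8, 0.7]
grip_width: 0.032
grip_force: 19.9
```

Firm grip at 32 mm. I'll carry it to the far half of the left tray (tray_b).

Request:
send_rows(
  targets=[
    {"x": 0,"y": 0,"z": 0.1,"spin": 0,"claw": 15},
    {"x": 0,"y": 0,"z": 0.15,"spin": 0,"claw": 15},
    {"x": 0,"y": 0.05,"z": 0.15,"spin": 0,"claw": 15},
    {"x": 0.03,"y": 0.15,"z": 0,"spin": -0.025,"claw": 15},
    {"x": 0.03,"y": 0.2,"z": 0,"spin": -0.025,"claw": 15},
    {"x": 0.03,"y": 0.2,"z": 0,"spin": -0.025,"claw": 15},
    {"x": 0.03,"y": 0.2,"z": 0,"spin": -0.025,"claw": 15},
    {"x": 0.03,"y": 0.2,"z": 0,"spin": -0.025,"claw": 15},
    {"x": 0.03,"y": 0.2,"z": 0,"spin": -0.025,"claw": 15},
    {"x": 0.03,"y": 0.2,"z": 0,"spin": -0.025,"claw": 15},
    {"x": 0.03,"y": 0.2,"z": 0,"spin": -0.025,"claw": 15},
    {"x": 0.03,"y": 0.2,"z": 0,"spin": -0.015,"claw": 15},
    {"x": 0.015,"y": 0.2,"z": 0,"spin": 0,"claw": 15},
    {"x": 0,"y": 0.15,"z": 0,"spin": 0,"claw": 15},
    {"x": 0,"y": 0.16,"z": 0,"spin": 0,"claw": 15},
    {"x": 0,"y": 0,"z": 0,"spin": 0,"claw": 15},
    {"x": 0,"y": 0,"z": 0,"spin": 0,"claw": 15},
  ],
)

```text
time_s: 7.75
ee_pos: [0.5716, 0.2566, 0.0654]
eef_rot: [3.141, 0.001, -0.077]
force: [0.9, -0.9, -0.5]
grip_width: 0.032
grip_force: 19.9
```

Request:
send_rows(
  targets=[
    {"x": 0,"y": -0.1,"z": -0.05,"spin": 0,"claw": 15},
    {"x": 0,"y": -0.1,"z": -0.1,"spin": 0,"claw": 15},
    {"x": 0,"y": 0,"z": -0.1,"spin": 0,"claw": 15},
    {"x": 0,"y": 0,"z": -0.07,"spin": 0,"claw": 15},
    {"x": 0,"y": 0,"z": -0.04,"spin": 0,"claw": 15},
    {"x": 0,"y": 0,"z": 0,"spin": 0,"claw": 15},
    {"x": 0,"y": 0,"z": 0,"spin": 0,"claw": 15},
  ],
)

```text
time_s: 8.45
ee_pos: [0.5723, 0.2167, -0.0055]
eef_rot: [-3.141, -0.001, -0.077]
force: [0.2, 0.1, -0.2]
grip_width: 0.0318
grip_force: 19.9
```

Request:
send_rows(
  targets=[
    {"x": 0,"y": 0,"z": -0.02,"spin": 0,"claw": 15},
    {"x": 0,"y": 0,"z": -0.012,"spin": 0,"claw": 15},
    {"x": 0,"y": 0,"z": 0,"spin": 0,"claw": 15},
    {"x": 0,"y": 0,"z": 0,"spin": 0,"claw": 15},
  ],
)

```text
time_s: 8.85
ee_pos: [0.5725, 0.2167, -0.0114]
eef_rot: [-3.141, -0.002, -0.077]
force: [-2.4, 0.1, 9.1]
grip_width: 0.0317
grip_force: 20.0
```

Request:
send_rows(
  targets=[
    {"x": 0,"y": 0,"z": 0,"spin": 0,"claw": 60},
    {"x": 0,"y": 0,"z": 0,"spin": 0,"claw": 60},
    {"x": 0,"y": 0,"z": 0,"spin": 0,"claw": 60},
    {"x": 0,"y": 0,"z": 0,"spin": 0,"claw": 60},
    {"x": 0,"y": 0,"z": 0,"spin": 0,"claw": 60},
    {"x": 0,"y": 0,"z": 0.15,"spin": 0,"claw": 60},
    {"x": 0,"y": 0,"z": 0.15,"spin": 0,"claw": 80},
    {"x": -0.05,"y": -0.15,"z": 0,"spin": -0.01,"claw": 80},
    {"x": -0.05,"y": -0.2,"z": 0,"spin": -0.01,"claw": 80},
    {"x": -0.05,"y": -0.2,"z": 0,"spin": -0.01,"claw": 80},
    {"x": -0.05,"y": -0.2,"z": 0,"spin": -0.01,"claw": 80},
    {"x": -0.05,"y": -0.2,"z": 0,"spin": -0.01,"claw": 80},
    {"x": -0.05,"y": -0.2,"z": 0,"spin": -0.01,"claw": 80},
    {"x": -0.015,"y": -0.2,"z": 0,"spin": -0.013,"claw": 80},
    {"x": 0,"y": -0.2,"z": 0,"spin": 0,"claw": 80},
    {"x": 0,"y": 0,"z": 0,"spin": 0,"claw": 80},
    {"x": 0,"y": 0,"z": 0,"spin": 0,"claw": 80},
  ],
)

```text
time_s: 10.55
ee_pos: [0.5088, -0.094, 0.0474]
eef_rot: [-3.141, 0.0, -0.194]
force: [0.6, 0.8, 0.6]
grip_width: 0.0804
grip_force: 0.0
```

Run:
```python
from h import *
t=camera("top");cv2.imwrite("pics/t2.png",t)
for lo in (165,180): print(bars(t,.035,(228,206,260,252),lo))
```

```text
[]
[]
```

Request:
send_rows(
  targets=[
    {"x": 0,"y": 0,"z": -0.1,"spin": 0,"claw": 80},
    {"x": 0,"y": 0,"z": -0.1,"spin": 0,"claw": 80},
    {"x": 0,"y": 0,"z": -0.07,"spin": 0,"claw": 80},
    {"x": 0,"y": 0,"z": -0.037,"spin": 0,"claw": 80},
    {"x": 0,"y": 0,"z": 0,"spin": 0,"claw": 80},
    {"x": 0,"y": 0,"z": 0,"spin": 0,"claw": 15},
    {"x": 0,"y": 0,"z": 0,"spin": 0,"claw": 15},
    {"x": 0,"y": 0,"z": 0,"spin": 0,"claw": 15},
    {"x": 0,"y": 0,"z": 0,"spin": 0,"claw": 15},
    {"x": 0,"y": 0,"z": 0,"spin": 0,"claw": 15},
    {"x": 0,"y": 0,"z": 0,"spin": 0,"claw": 15},
    {"x": 0,"y": 0,"z": 0,"spin": 0,"claw": 15},
    {"x": 0,"y": 0,"z": 0,"spin": 0,"claw": 15},
    {"x": 0,"y": 0,"z": 0,"spin": 0,"claw": 15},
  ],
)

```text
time_s: 12.0
ee_pos: [0.509, -0.0936, -0.0139]
eef_rot: [-3.142, -0.0, -0.192]
force: [-0.1, 0.4, 1.7]
grip_width: 0.0319
grip_force: 20.0
```

Run:
```python
from h import *
s=camera("side");s2=s[130:220,240:350];t=cv2.imread("pics/t2.png")[150:270,200:330]
r=lambda a:cv2.resize(a,(400,380),interpolation=cv2.INTER_CUBIC)
cv2.imwrite("pics/v5.png",np.hstack([r(s2),r(t)]))
```

```text
(no output)
```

View pics/v5.png

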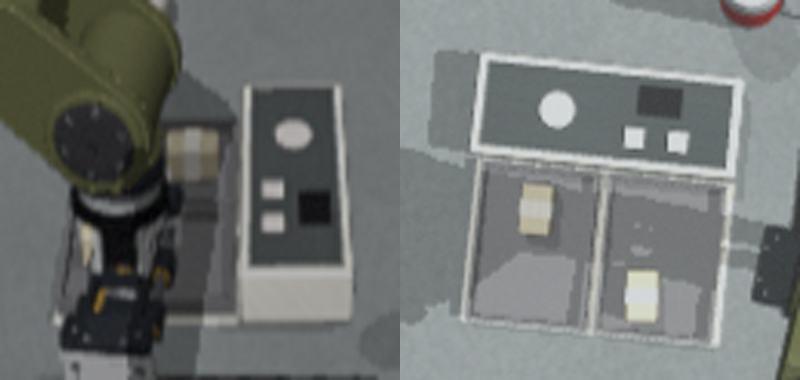

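Bar_2 (right panel, px (535,208)) lies flat in the far half of the left tray, and bar_4 is unmoved at (642,295). Bar_1 is gripped at 32 mm. Next is the far half of tray_a.

Request:
send_rows(
  targets=[
    {"x": 0,"y": 0,"z": 0.1,"spin": 0,"claw": 15},
    {"x": 0,"y": 0,"z": 0.15,"spin": 0,"claw": 15},
    {"x": 0,"y": 0.04,"z": 0.1,"spin": 0.01,"claw": 15},
    {"x": 0.05,"y": 0.15,"z": 0,"spin": 0.02,"claw": 15},
    {"x": 0.07,"y": 0.2,"z": 0,"spin": 0.02,"claw": 15},
    {"x": 0.07,"y": 0.2,"z": 0,"spin": 0.02,"claw": 15},
    {"x": 0.05,"y": 0.2,"z": 0,"spin": 0,"claw": 15},
    {"x": 0.02,"y": 0.1,"z": 0,"spin": 0,"claw": 15},
    {"x": 0,"y": 0,"z": -0.1,"spin": 0,"claw": 15},
    {"x": 0,"y": 0,"z": -0.1,"spin": 0,"claw": 15},
    {"x": 0,"y": 0,"z": -0.08,"spin": 0,"claw": 15},
    {"x": 0,"y": 0,"z": -0.03,"spin": 0,"claw": 15},
    {"x": 0,"y": 0,"z": 0,"spin": 0,"claw": 15},
    {"x": 0,"y": 0,"z": -0.015,"spin": 0,"claw": 15},
    {"x": 0,"y": 0,"z": -0.01,"spin": 0,"claw": 15},
    {"x": 0,"y": 0,"z": 0,"spin": 0,"claw": 15},
    {"x": 0,"y": 0,"z": 0,"spin": 0,"claw": 15},
  ],
)

```text
time_s: 13.75
ee_pos: [0.5611, 0.0844, -0.0106]
eef_rot: [-3.142, -0.0, -0.082]
force: [0.2, 0.2, -1.0]
grip_width: 0.0321
grip_force: 20.0
```

Request:
send_rows(
  targets=[
    {"x": 0,"y": 0,"z": -0.008,"spin": 0,"claw": 15},
    {"x": 0,"y": 0,"z": 0,"spin": 0,"claw": 60},
    {"x": 0,"y": 0,"z": 0,"spin": 0,"claw": 60},
    {"x": 0,"y": 0,"z": 0,"spin": 0,"claw": 60},
    {"x": 0,"y": 0,"z": 0,"spin": 0,"claw": 60},
    {"x": 0,"y": 0,"z": 0,"spin": 0,"claw": 60},
    {"x": 0,"y": 0,"z": 0.15,"spin": 0,"claw": 60},
    {"x": 0,"y": 0,"z": 0.15,"spin": 0,"claw": 60},
    {"x": 0,"y": -0.1,"z": 0.1,"spin": 0,"claw": 80},
    {"x": 0,"y": -0.2,"z": 0,"spin": -0.05,"claw": 80},
    {"x": 0,"y": -0.2,"z": 0,"spin": -0.06,"claw": 80},
    {"x": 0.07,"y": -0.2,"z": 0,"spin": -0.06,"claw": 80},
    {"x": 0.1,"y": -0.15,"z": 0,"spin": -0.06,"claw": 80},
    {"x": 0.1,"y": -0.15,"z": 0,"spin": -0.06,"claw": 80},
    {"x": 0.1,"y": -0.12,"z": 0,"spin": -0.05,"claw": 80},
    {"x": 0.1,"y": 0,"z": 0,"spin": 0,"claw": 80},
    {"x": 0,"y": 0,"z": 0,"spin": 0,"claw": 80},
    {"x": 0,"y": 0,"z": 0,"spin": 0,"claw": 80},
  ],
)

```text
time_s: 15.55
ee_pos: [0.6546, -0.1394, 0.0668]
eef_rot: [3.141, 0.001, -0.616]
force: [-0.0, 0.6, 0.0]
grip_width: 0.0802
grip_force: 0.0
```

Request:
send_rows(
  targets=[
    {"x": 0,"y": 0,"z": -0.13,"spin": 0,"claw": 80},
    {"x": 0,"y": 0,"z": -0.13,"spin": 0,"claw": 80},
    {"x": 0,"y": 0,"z": -0.1,"spin": 0,"claw": 80},
    {"x": 0,"y": 0,"z": -0.043,"spin": 0,"claw": 80},
    {"x": 0,"y": 0,"z": 0,"spin": 0,"claw": 80},
    {"x": 0,"y": 0,"z": 0,"spin": 0,"claw": 15},
    {"x": 0,"y": 0,"z": 0,"spin": 0,"claw": 15},
    {"x": 0,"y": 0,"z": 0,"spin": 0,"claw": 15},
    {"x": 0,"y": 0,"z": 0,"spin": 0,"claw": 15},
    {"x": 0,"y": 0,"z": 0,"spin": 0,"claw": 15},
    {"x": 0,"y": 0,"z": 0,"spin": 0,"claw": 15},
    {"x": 0,"y": 0,"z": 0,"spin": 0,"claw": 15},
    {"x": 0,"y": 0,"z": 0,"spin": 0,"claw": 15},
    {"x": 0,"y": 0,"z": 0,"spin": 0,"claw": 15},
  ],
)

```text
time_s: 16.95
ee_pos: [0.655, -0.1396, -0.0131]
eef_rot: [-3.142, -0.0, -0.616]
force: [-1.1, -0.7, 1.1]
grip_width: 0.0318
grip_force: 20.0
```

Request:
send_rows(
  targets=[
    {"x": 0,"y": 0,"z": 0.1,"spin": 0,"claw": 15},
    {"x": 0,"y": 0,"z": 0.15,"spin": 0,"claw": 15},
    {"x": -0.05,"y": 0,"z": 0.15,"spin": 0.03,"claw": 15},
    {"x": -0.15,"y": 0.05,"z": 0.05,"spin": 0.05,"claw": 15},
    {"x": -0.15,"y": 0.1,"z": 0,"spin": 0.06,"claw": 15},
    {"x": -0.15,"y": 0.15,"z": 0,"spin": 0.06,"claw": 15},
    {"x": -0.15,"y": 0.15,"z": 0,"spin": 0.06,"claw": 15},
    {"x": -0.1,"y": 0.18,"z": 0,"spin": 0.05,"claw": 15},
    {"x": -0.027,"y": 0.2,"z": 0,"spin": 0.033,"claw": 15},
    {"x": 0,"y": 0.2,"z": 0,"spin": 0,"claw": 15},
    {"x": 0,"y": 0.2,"z": 0,"spin": 0,"claw": 15},
    {"x": 0,"y": 0.2,"z": 0,"spin": 0,"claw": 15},
    {"x": 0,"y": 0.2,"z": 0,"spin": 0,"claw": 15},
    {"x": 0,"y": 0.18,"z": 0,"spin": 0,"claw": 15},
    {"x": 0,"y": 0,"z": 0,"spin": 0,"claw": 15},
    {"x": 0,"y": 0,"z": 0,"spin": 0,"claw": 15},
  ],
)

```text
time_s: 18.55
ee_pos: [0.4993, 0.2227, 0.0766]
eef_rot: [3.141, 0.0, -0.076]
force: [-0.0, -0.0, -1.6]
grip_width: 0.0319
grip_force: 20.0
```

Request:
send_rows(
  targets=[
    {"x": 0,"y": 0,"z": -0.13,"spin": 0,"claw": 15},
    {"x": 0,"y": 0,"z": -0.13,"spin": 0,"claw": 15},
    {"x": 0,"y": 0,"z": -0.1,"spin": 0,"claw": 15},
    {"x": 0,"y": 0,"z": -0.04,"spin": 0,"claw": 15},
    {"x": 0,"y": 0,"z": -0.02,"spin": 0,"claw": 15},
    {"x": 0,"y": 0,"z": -0.015,"spin": 0,"claw": 15},
    {"x": 0,"y": 0,"z": -0.008,"spin": 0,"claw": 15},
    {"x": 0,"y": 0,"z": 0,"spin": 0,"claw": 15},
    {"x": 0,"y": 0,"z": 0,"spin": 0,"claw": 60},
    {"x": 0,"y": 0,"z": 0,"spin": 0,"claw": 60},
    {"x": 0,"y": 0,"z": 0,"spin": 0,"claw": 60},
    {"x": 0,"y": 0,"z": 0,"spin": 0,"claw": 60},
    {"x": 0,"y": 0,"z": 0,"spin": 0,"claw": 60},
    {"x": 0,"y": 0,"z": 0,"spin": 0,"claw": 60},
  ],
)

```text
time_s: 19.95
ee_pos: [0.4995, 0.2225, -0.0118]
eef_rot: [-3.142, 0.0, -0.078]
force: [0.1, 0.0, 0.1]
grip_width: 0.0599
grip_force: 0.0
```

Request:
send_rows(
  targets=[
    {"x": 0,"y": 0,"z": 0.15,"spin": 0,"claw": 60},
    {"x": 0,"y": 0,"z": 0.15,"spin": 0,"claw": 60},
    {"x": 0,"y": 0,"z": 0.2,"spin": 0,"claw": 0},
    {"x": -0.2,"y": 0,"z": 0,"spin": 0,"claw": 0},
    {"x": -0.2,"y": 0,"z": 0,"spin": 0,"claw": 0},
    {"x": -0.2,"y": 0,"z": 0,"spin": 0,"claw": 0},
    {"x": 0,"y": -0.2,"z": 0,"spin": 0,"claw": 0},
    {"x": 0,"y": -0.2,"z": 0,"spin": 0,"claw": 0},
    {"x": 0,"y": 0,"z": 0,"spin": 0,"claw": 0},
    {"x": 0,"y": 0,"z": 0,"spin": 0,"claw": 0},
  ],
)

```text
time_s: 20.95
ee_pos: [0.3798, 0.1422, 0.0885]
eef_rot: [-3.141, -0.001, -0.079]
force: [-0.8, -0.6, -0.1]
grip_width: 0.0012
grip_force: 0.0
```

Run:
```python
from h import *
s=camera("side");s2=s[130:220,240:350];t=camera("top");cv2.imwrite("pics/t6.png",t);t2=t[150:270,200:330]
r=lambda a:cv2.resize(a,(400,380),interpolation=cv2.INTER_CUBIC)
cv2.imwrite("pics/v6.png",np.hstack([r(s2),r(t2)]))
```

```text
(no output)
```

View pics/v6.png

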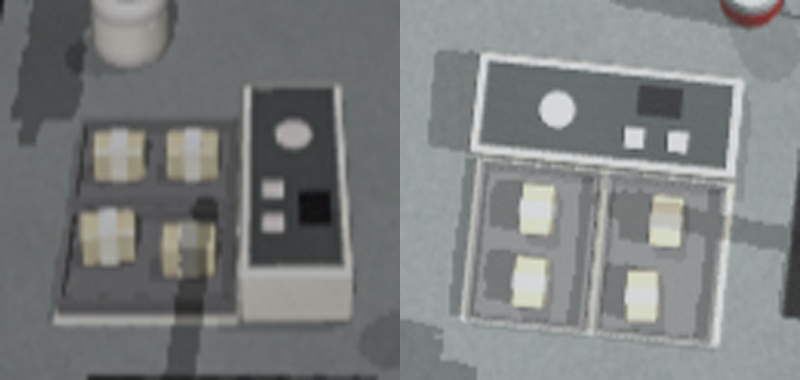

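All four bars lie flat, two per tray (right panel px (535,208), (528,282), (665,220) and (642,295)). Nothing else has moved. Next I'll go above the round key with the fingers shut.

Request:
send_rows(
  targets=[
    {"x": 0.15,"y": 0.03,"z": 0,"spin": 0,"claw": 0},
    {"x": 0.2,"y": 0.03,"z": 0,"spin": 0,"claw": 0},
    {"x": 0.2,"y": 0.04,"z": 0,"spin": 0,"claw": 0},
    {"x": 0.2,"y": 0.04,"z": 0,"spin": 0,"claw": 0},
    {"x": 0.2,"y": 0.04,"z": 0,"spin": 0,"claw": 0},
    {"x": 0.2,"y": 0.04,"z": 0,"spin": 0,"claw": 0},
    {"x": 0.2,"y": 0.04,"z": 0,"spin": 0,"claw": 0},
    {"x": 0.094,"y": 0,"z": 0,"spin": 0,"claw": 0},
    {"x": 0,"y": 0,"z": -0.12,"spin": 0,"claw": 0},
    {"x": 0,"y": 0,"z": -0.1,"spin": 0,"claw": 0},
    {"x": 0,"y": 0,"z": -0.04,"spin": 0,"claw": 0},
    {"x": 0,"y": 0,"z": 0,"spin": 0,"claw": 0},
    {"x": 0,"y": 0,"z": 0,"spin": 0,"claw": 0},
  ],
)

```text
time_s: 22.35
ee_pos: [0.6687, 0.195, 0.0372]
eef_rot: [-3.141, -0.001, -0.077]
force: [-0.6, 0.0, 0.4]
grip_width: 0.0008
grip_force: 0.0
```

Run:
```python
from h import *
s=camera("side")[130:195,280:360]
cv2.imwrite("pics/v7.png",cv2.resize(s,None,fx=8,fy=8,interpolation=cv2.INTER_CUBIC))
print(pr("side",[.6685,.194,.053])-[280,130],pr("side",[.6685,.194,.063])-[280,130])
```

```text
[39.7 31. ] [39.7 28.6]
```

View pics/v7.png

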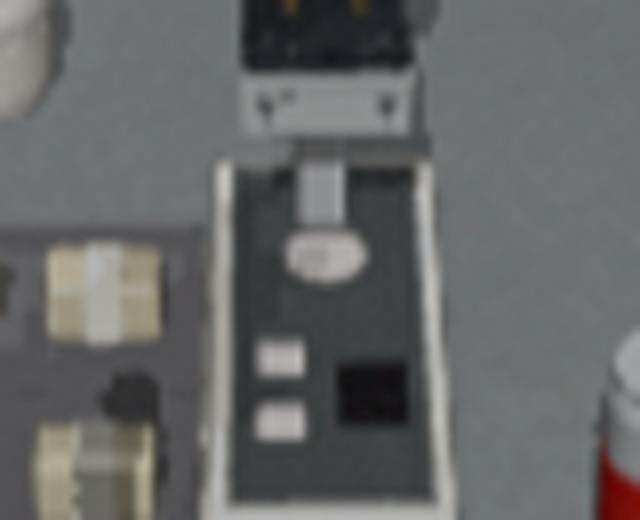

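The fingertip (crop px (322,226)) is right above the key centre (326,257), about 12–15 mm up. I'll descend in small steps.

Request:
send_rows(
  targets=[
    {"x": 0,"y": 0,"z": -0.02,"spin": 0,"claw": 0},
    {"x": 0,"y": 0,"z": -0.02,"spin": 0,"claw": 0},
    {"x": 0,"y": 0,"z": 0,"spin": 0,"claw": 0},
    {"x": 0,"y": 0,"z": 0,"spin": 0,"claw": 0},
  ],
)

```text
time_s: 22.8
ee_pos: [0.6683, 0.1944, 0.0282]
eef_rot: [3.142, 0.0, -0.078]
force: [-0.7, 0.1, 0.1]
grip_width: 0.0009
grip_force: 0.0
```

Request:
send_rows(
  targets=[
    {"x": 0,"y": 0,"z": -0.008,"spin": 0,"claw": 0},
    {"x": 0,"y": 0,"z": 0,"spin": 0,"claw": 0},
  ],
)

```text
time_s: 23.0
ee_pos: [0.6683, 0.1944, 0.0265]
eef_rot: [3.142, 0.0, -0.078]
force: [-0.6, 0.3, -0.4]
grip_width: 0.0001
grip_force: 0.0
```

Request:
send_rows(
  targets=[
    {"x": 0,"y": 0,"z": -0.006,"spin": 0,"claw": 0},
    {"x": 0,"y": 0,"z": 0,"spin": 0,"claw": 0},
  ],
)

```text
time_s: 23.2
ee_pos: [0.6683, 0.1944, 0.0253]
eef_rot: [3.142, 0.0, -0.078]
force: [0.4, 0.1, 0.2]
grip_width: 0.0007
grip_force: 0.0
```

Request:
send_rows(
  targets=[
    {"x": 0,"y": 0,"z": -0.006,"spin": 0,"claw": 0},
    {"x": 0,"y": 0,"z": 0,"spin": 0,"claw": 0},
  ],
)

```text
time_s: 23.4
ee_pos: [0.6684, 0.1945, 0.0244]
eef_rot: [-3.142, -0.0, -0.078]
force: [-0.5, -0.2, 2.8]
grip_width: 0.0001
grip_force: 1.3
```

Contact, 2.8 N. A little more.

Request:
send_rows(
  targets=[
    {"x": 0,"y": 0,"z": -0.008,"spin": 0,"claw": 0},
    {"x": 0,"y": 0,"z": 0,"spin": 0,"claw": 0},
  ],
)

```text
time_s: 23.6
ee_pos: [0.6685, 0.1944, 0.0231]
eef_rot: [-3.141, -0.0, -0.078]
force: [-2.6, -1.0, 6.0]
grip_width: 0.0005
grip_force: 3.1
```

Request:
send_rows(
  targets=[
    {"x": 0,"y": 0,"z": -0.007,"spin": 0,"claw": 0},
    {"x": 0,"y": 0,"z": 0,"spin": 0,"claw": 0},
    {"x": 0,"y": 0,"z": 0,"spin": 0,"claw": 0},
    {"x": 0,"y": 0,"z": 0,"spin": 0,"claw": 0},
  ],
)

```text
time_s: 24.0
ee_pos: [0.6686, 0.1945, 0.0228]
eef_rot: [-3.141, -0.001, -0.078]
force: [-6.0, -2.0, 13.1]
grip_width: 0.0008
grip_force: 6.8
```

Pressed at about 13 N. I'll hold a moment longer, then release and retreat.

Request:
send_rows(
  targets=[
    {"x": 0,"y": 0,"z": 0,"spin": 0,"claw": 0},
    {"x": 0,"y": 0,"z": 0.03,"spin": 0,"claw": 0},
    {"x": 0,"y": 0,"z": 0.1,"spin": 0,"claw": 0},
    {"x": 0,"y": 0,"z": 0.2,"spin": 0,"claw": 0},
    {"x": 0,"y": 0,"z": 0.2,"spin": 0,"claw": 0},
    {"x": 0,"y": 0,"z": 0,"spin": 0,"claw": 0},
    {"x": 0,"y": 0,"z": 0,"spin": 0,"claw": 0},
    {"x": 0,"y": 0,"z": 0,"spin": 0,"claw": 0},
  ],
)

```text
time_s: 24.8
ee_pos: [0.6677, 0.1943, 0.1256]
eef_rot: [3.141, 0.002, -0.078]
force: [0.2, 0.7, -0.5]
grip_width: 0.0005
grip_force: 0.0
```

```bash
python3 -c "
from station import *
o=get_obs();print(o['ee_pos'],o['force']);print(hand_in())"
```

```text
[0.66771602 0.19428959 0.12555359] [ 0.23780385  0.70067124 -0.46558814]
the job is handed in; nothing more can be done
None
```

Job handed in at about 25 s: both trays hold two bars flat, and the round key was pressed for about half a second at up to about 13 N and let go; `hand_in()` gave no verdict.

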